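# Gauge a loaf cake against the flip stop of a slicing guide

### The job

Set the loaf cake up for its cut in the slicing guide: flip the red stop down until it lies home on the fence, then slide the cake, flush along the fence, up against the stop and hold it seated there with a light, steady push for about half a second, without marking the cake. Then flip the stop fully back up, about upright or beyond, out of the knife's way, and leave the cake exactly where it was gauged, flush with the fence; leave the other things on the counter alone.

Things in the scene. Friction and masses are not known exactly. Their poses are not given: they have to be found in the camera images.
- guide: Slicing guide, fixed to the counter: white board 250 (x) by 620 mm (y), its top 20 mm above the counter. Origin at counter level; +x points across to the fence, +y along the fence towards the stop. The aluminium fence, 40 mm thick and 60 mm high above the board, has its working face at x = +60 mm, facing -x, along the whole length. Knife slot at y = +30 mm.
- knife_post (a point): Foot of the aluminium knife post, at board level, on the knife line (fixed to the guide): footprint 30 mm (x) by 44 mm (y), 65 mm high. The cake passes between post and fence, through a channel 75 mm wide.
- stop: Saddle of the flip stop, clamped on the fence 60 to 110 mm beyond the knife slot; axes parallel to the guide's. Origin: on the fence face, at the height of the board's top, in the plane of the leaf's gauging face when down (the face that looks to -y, at the cake). The dark steel saddle rises to 86 mm above the board between x = 24 and 48 mm; a clamp screw sticks out behind, to x = 68 mm.
- leaf (a joint): Angle of the red hinged leaf, rad: 0 = down, its arm lying on the fence top and its paddle hanging in front of the fence face; it grows as the leaf is flipped up and back over the fence, to 1.95 at most (1.57: arm upright). A stiff friction hinge (0.14 N m): it stays where it is left and must be pressed the whole way.
- leaf_hinge (a point): Hinge of the leaf, in the middle of its thickness; the hinge axis runs along the stop's y. From the stop's origin: x +34, y +5, z +76 mm.
- leaf_knob (a point): Centre of the leaf's black round knob, 24 mm in diameter, 20 mm wide along the hinge axis (gripped across its flat ends it swivels, with some drag). Leaf down: 74 mm to -x of the hinge and 20 mm above it; it turns with the leaf. The leaf is a plate 10 mm thick in y; when down, the paddle spans 4 to 54 mm in front of the fence face and 4 to 82 mm above the board.
- cake: Firm chilled loaf cake, a brown block 58 (x) by 170 (y) by 55 mm high, about 0.34 kg, lying on the guide's board, a little askew and off the fence. Origin: centre of its underside; its y is its length. Sliding it takes 1.5 to 4 N; 4 to 9 N on the stop seats it; more than 18 N anywhere, knocks too, marks it. Once against fence or stop it is hard (0.1 mm: 1 to 2 N): touch up at a few mm/s.
- cake_end (a point): Point on the cake's +y end face (the end that meets the stop), at the middle of its lower edge; axes as the cake's.
- pump_bottle: Bystander: clear pump bottle, 64 mm in diameter, 165 mm high, to the left of the guide. Origin: centre of underside.
- price_card: Bystander: price card 85 mm wide in a wooden block, 85 mm high, to the left of the guide. Origin: centre of underside.
- toy_van: Bystander: blue and white toy van, 90 mm long, 50 mm high, behind the fence. Origin: centre of underside.

How it is judged:
By the outcome, as a careful person would: the job done as asked, in the order asked, and still so for the second after the job is handed in, with the robot touching nothing.
It also fails if it takes over 72 s, if anything falls off the work surface, if the arm or the gripper's body presses on something with over 40 N, if the wrist force passes 120 N, or if a joint passes its speed limit or range.

### The arm

A 6-joint arm with a two-finger parallel gripper is mounted at the origin on the work surface. World frame = base frame: x ahead of the robot, y to its left, z up, the work surface at z = 0. Lengths are in m, angles in rad, forces in N, time in s.
With the tool pointing down it reaches from about 0.3 to 0.775 m from the base axis. Payload 14.6 kg.
Tool frame: the origin (TCP) lies between the finger pads; the fingertips stand 25 mm ahead of it and the grasp point (between the pads) lies 6 mm ahead of it; y points along the fingers, x is the direction in which the jaws open and shut, and the axes are right-handed (so a half turn about y gives the same grasp; the last joint's range is limited). The gripper opens to 94 mm and grips with 3 to 60 N. Pads are 16 mm wide; open, the fingers measure 119 mm over their backs; the gripper's body (75 mm by 177 mm) begins 78 mm behind the grasp point.
Start: joints at [-1.212, 0.3, 1.521, -0, 1.321, -0.067], TCP at [0.227, -0.501, 0.23] pointing down, gripper open.
Joint ranges: [-3.03, 3.03], [-0.79, 2.21], [0.23, 2.52], [-1.04, 4.18], [0, 3.07], [-2.55, 2.55]. Speed limits (rad/s): [2.22, 2.22, 2.57, 3.14, 3.14, 3.14].

### API

Orientations are given as a unit quaternion [x, y, z, w].
In Python, from rig import robot, get_image, calibration, spotter gives the robot as it stands.
- The arm moves only by the tool apply_moves, never from a script. Its argument "moves" is a list of rows, each a list of 7 numbers: the turn, a rotation vector about the tool's x, y, z in rad, then the shift along the tool's x, y, z in mm, then the opening, from 0 (shut) to 1 (fully open). In form: [[rx, ry, rz, x, y, z, hand], ...]. A call has exactly 5 rows; each row shifts and turns the commanded pose from where the row before left it, along the tool's axes as they then stand; what a row does not reach is not made up. A row lasts 1/12 s, in which the tool goes at most 41.7 mm and 7.16 degrees, less where a joint would pass 70% of its speed; a pose out of reach is approached as far as the arm can. A call is refused whole if a number of a shift passes 41.7 or a number of a turn 0.125, either way. A call with a gripper value outside its range is refused whole. The fingers move at their own pace and stop on an object; "squeeze" is the grip in N (left out, the last holds). Time passes only in rows, so rows that do not move let the fingers close, or fill a call up. It gives the time, the measured TCP pose, the force and the opening at its end, in the units of the state.
- robot.get_obs(): the state, without advancing time (a new reading comes with each control period).
- get_image(name): name is "scene" or "top" or "wrist"; returns the picture (384x512x3 uint8, red, green, blue); there is no depth.
- calibration(name): a dict with "mtx" (3x3 intrinsics, pixels), "world_from_camera" (4x4, takes a point from camera to world coordinates). Camera axes: x right, y down, z forward; pixel columns grow to the right and rows downward; lengths in m; the calibration is good to about 2 mm. The wrist camera is an equidistant fisheye: a pixel r from the principal point sees the ray r / f radians off the axis. A picture is of the moment at which its call begins: read the wrist's pose just before it. calibration takes no time and is no camera call; for the wrist camera it gives the pose at the moment of the call.
- robot.hand_in(): hands the job in, once; it reports no verdict.
Trained networks look in the newest picture that a camera, given by its name, has taken for a name from the list of things; names that differ only in an ending like _2 or _b are one class to them, and where a whole thing is asked for, a point or a joint stands for the part that bears it (a point fixed in the world has none). Each returns a list of dicts, best first, with "p" (0 to 1); they miss things now and then, are a little off and sometimes report something else, mostly with a low value. They report only what shows in the picture. A call takes as long as a camera call.
- spotter.search_frame(thing, camera): "at" ([column, row] in pixels, amid what is visible of it).
The state is a dict: "clock": time; "joint_positions": joint angles; "joint_vel": joint speeds; "joint_efforts": joint torques, N m; "position": TCP position; "tcp_rot": TCP orientation; "ft_force": force on the tool from outside, world axes, zero at the start; "ft_torque": the same for the moment, N m; "grip_width": finger opening in m.
Only numpy, scipy, OpenCV 4.12 (cv2) and the standard library are available. Lean on these libraries where they do the work, as an engineer would, in place of code of your own. Each camera call takes 0.05 s, during which the arm holds its last target. There are 200 camera calls.

## Working session

There is one attempt and no reset: what is moved stays moved. The work goes in short steps, Python scripts to look and compute and a tool call to move; the robot and the scene stay as the last step left them, time stands still between calls to the robot, and variables do not carry over. Pictures are saved under pics/ and viewed, about 8 in all and at most 12, crops included, and the job is handed in when it is done.

Besides the shell and the picture viewer there is one more tool, called after "Request:" as name([rows], argument=value, ...), one row to a line, values as JSON. apply_moves: Moves the arm, as the interface text tells. Its arguments: {"type":"object","properties":{"moves":{"type":"array","items":{"type":"array","items":{"type":"number"}}},"squeeze":{"type":"number"}},"required":["moves"]}

```bash
ls; mkdir -p pics
python3 - <<'E'
from rig import robot, get_image, calibration, spotter
import cv2, numpy as np
print(robot.get_obs())
for c in ["scene","top"]:
    im=get_image(c); cv2.imwrite(f"pics/{c}0.png",cv2.resize(im[:,:,::-1],(800,600),interpolation=cv2.INTER_CUBIC))
    k=calibration(c); print(c,k["mtx"].tolist(),np.round(k["world_from_camera"],4).tolist())
    for t in ["guide","knife_post","stop","leaf","leaf_hinge","leaf_knob","cake","cake_end"]:
        try: print(t,[(np.round(d["at"],1).tolist(),round(d["p"],2)) for d in spotter.search_frame(t,c)[:2]])
        except Exception as e: print(t,e)
print(robot.get_obs()["clock"])
E
```

```text
pics
{'clock': 0.0, 'joint_positions': array([-1.21160635e+00,  3.00476868e-01,  1.52157870e+00,  1.32415122e-05,
        1.32070891e+00, -6.65767173e-02]), 'joint_vel': array([ 1.03028501e-03,  4.60013121e-04, -1.62928707e-04, -5.73872807e-04,
       -8.17904476e-04, -9.86822285e-05]), 'joint_efforts': array([ 9.02456650e-04, -5.31800187e+01, -3.52731121e+01,  7.08153960e-02,
        2.45103403e-02, -1.09501605e-04]), 'position': array([ 0.22708953, -0.5006712 ,  0.22988416]), 'tcp_rot': array([-0.59410092,  0.38340412, -0.38274446,  0.59460244]), 'ft_force': array([-0.9894468 ,  0.29221531, -0.25273829]), 'ft_torque': array([-0.01104982,  0.00290314,  0.01267803]), 'grip_width': 0.0940163825772475}
scene [[437.04532492761837, 0.0, 258.69033907471885], [0.0, 437.04532492761837, 186.15317335457564], [0.0, 0.0, 1.0]] [[-0.0815, 0.5385, -0.8387, 1.5933], [0.9966, 0.0536, -0.0624, 0.2584], [0.0113, -0.8409, -0.5411, 0.7164], [0.0, 0.0, 0.0, 1.0]]
guide [([199.6, 188.5], 0.89)]
knife_post [([233.3, 178.0], 0.41)]
stop [([228.9, 181.3], 0.63)]
leaf [([231.5, 159.9], 0.87)]
leaf_hinge [([229.0, 176.6], 0.83)]
leaf_knob [([233.2, 157.9], 0.82)]
cake [([164.7, 166.1], 0.57), ([231.6, 158.6], 0.18)]
cake_end [([166.2, 164.8], 0.61), ([365.5, 200.9], 0.18)]
top [[382.822692141606, 0.0, 256.6638667824266], [0.0, 382.822692141606, 195.34468784894557], [0.0, 0.0, 1.0]] [[-0.0241, -0.9931, 0.1152, 0.5044], [-0.9997, 0.0232, -0.0097, 0.1788], [0.007, -0.1154, -0.9933, 1.1898], [0.0, 0.0, 0.0, 1.0]]
guide [([310.1, 242.6], 0.94)]
knife_post [([313.1, 246.8], 0.95)]
stop [([277.6, 206.3], 0.9)]
leaf [([278.4, 203.9], 0.56)]
leaf_hinge [([276.8, 201.1], 0.87)]
leaf_knob [([277.8, 205.7], 0.62), ([351.9, 238.2], 0.3)]
cake [([349.1, 238.8], 0.61)]
cake_end [([353.4, 236.8], 0.91), ([277.3, 204.3], 0.61)]
0.9
```

View pics/top0.png

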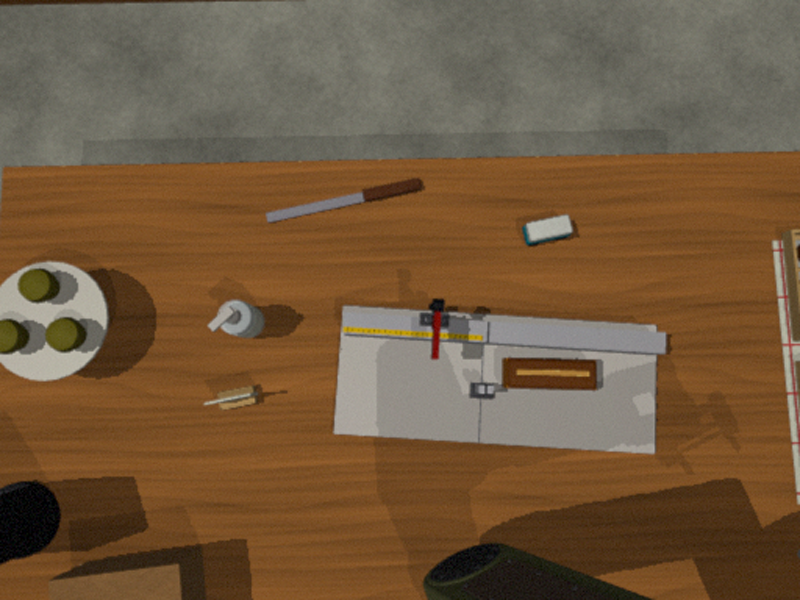

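View pics/scene0.png

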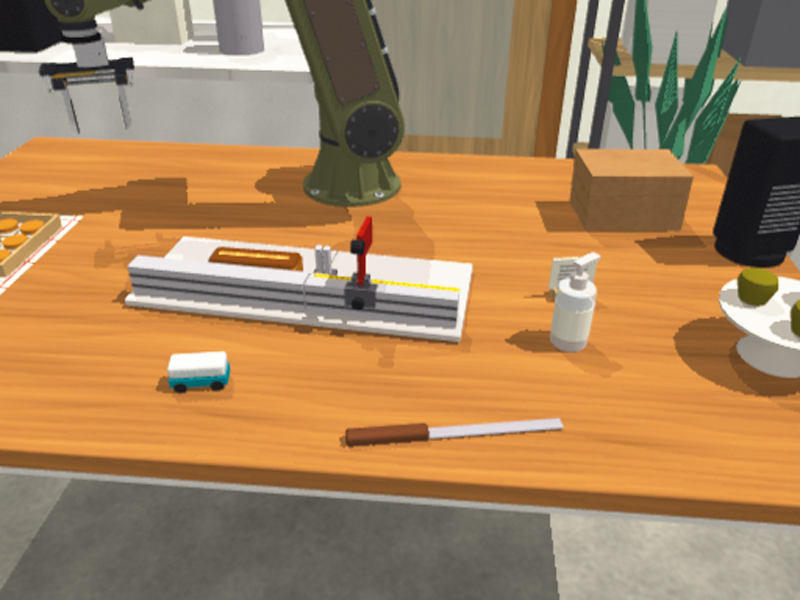

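The top view has the fence at (342..665, 306..350), the post at (482,390), the cake at (503..597, 358..390) and the leaf, about upright, at (436,300..358). In the scene view the leaf stands at (365,220..300). Next I'll crop both for the corners.

Run:
```python
from rig import get_image
import cv2
for c,(x0,y0,w,h) in {"top":(205,185,230,115),"scene":(75,130,240,100)}.items():
    im=get_image(c)[y0:y0+h,x0:x0+w,::-1]
    s=800/w
    cv2.imwrite(f"pics/{c}1.png",cv2.resize(im,(800,int(h*s)),interpolation=cv2.INTER_CUBIC)); print(c,s)
```

```text
top 3.4782608695652173
scene 3.3333333333333335
```

View pics/top1.png

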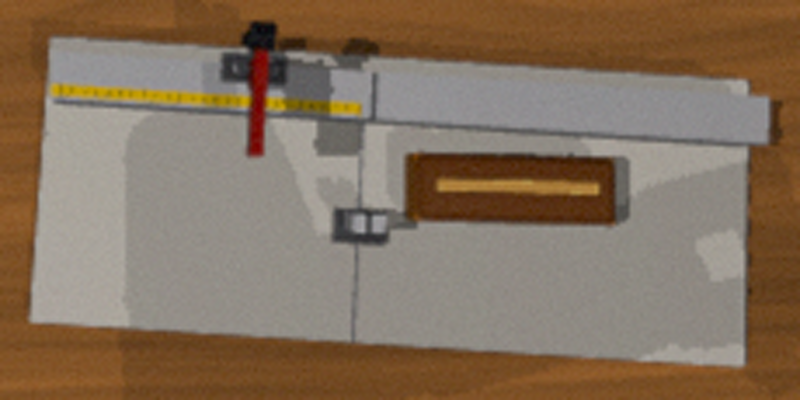

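View pics/scene1.png

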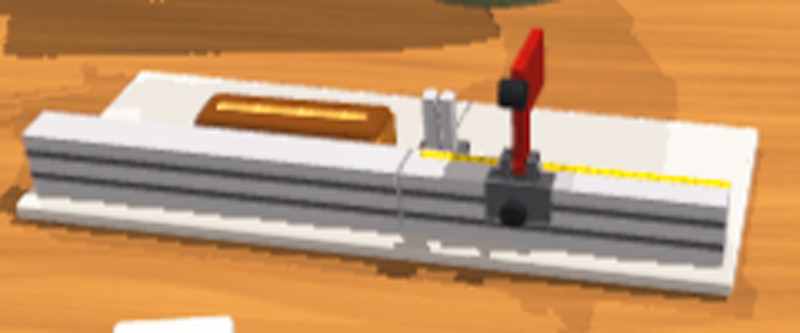

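The crops show the board corners, post, cake outline and upright leaf clearly, so I'll fit poses from them.

```bash
cat > h.py <<'E'
from rig import robot, get_image, calibration, spotter
import cv2, numpy as np
from scipy.optimize import least_squares
from scipy.spatial.transform import Rotation as R
CAL={c:calibration(c) for c in ["scene","top"]}
def proj(c,P):
    k=CAL[c]; W=np.linalg.inv(k["world_from_camera"]); q=np.asarray(P)@W[:3,:3].T+W[:3,3]
    q=q@k["mtx"].T; return q[:,:2]/q[:,2:]
def put(p,P):  # planar pose (x,y,yaw) m
    P=np.atleast_2d(P)/1000.; c,s=np.cos(p[2]),np.sin(p[2])
    return np.c_[p[0]+c*P[:,0]-s*P[:,1],p[1]+s*P[:,0]+c*P[:,1],P[:,2]]
OFF={"top":(205,185,800/230),"scene":(75,130,800/240)}
def un(c,uv): x,y,s=OFF[c]; return np.array([x,y])+(np.array(uv)+.0)/s
def fit(obs,p0):
    f=lambda p:np.concatenate([(proj(c,put(p,P))-un(c,uv)).ravel() for c,P,uv in obs])
    r=least_squares(f,p0,loss="soft_l1"); return r.x,f(r.x).reshape(-1,2)
E
python3 - <<'E'
from h import *
b=[[-125,310,20],[-125,-310,20],[125,-310,20],[125,310,20]]
o1=("top",b,[(30,322),(745,366),(748,80),(50,38)])
o2=("scene",b,[(757,130),(140,72),(17,207),(733,285)])
for o in ([o1],[o2],[o1,o2]):
    p,r=fit(o,[.5,0,0]); print(p.round(4),r.round(1).tolist())
g=p
q=np.array([[-30,30,85],[60,30,80],[60,-310,80],[100,-310,80],[60,310,80],[94,95+0,96]])
for c in ("top","scene"): x,y,s=OFF[c]; print(c,((proj(c,put(g,q))-[x,y])*s).round(0).tolist())
ct=[[29,85,75],[29,-85,75],[-29,-85,75],[-29,85,75],[29,85,20],[-29,85,20]]
pc,r=fit([("top",ct,[(420,154),(614,157),(613,224),(418,221),(406,153),(404,218)])],[g[0],g[1]-.1,g[2]])
print("cake",pc.round(4),r.round(1).tolist())
c,s=np.cos(g[2]),np.sin(g[2]); d=pc[:2]-g[:2]; print("cake in guide",c*d[0]+s*d[1],-s*d[0]+c*d[1],np.degrees(pc[2]-g[2]))
# leaf: fit y offset of stop and angle
def leaf(v):
    ys,a=v; ca,sa=np.cos(a),np.sin(a)
    rot=lambda dx,dz:(dx*ca+dz*sa, -dx*sa+dz*ca)
    pts=[rot(-74,20)]
    return np.array([[94+x,ys+5,96+z] for x,z in pts]+[[94,ys+5,96]])
for yk in (90,100,110,120):
  for a in (1.4,1.57,1.7):
    L=put(g,leaf((yk,a))); x,y,s=OFF["scene"]; x2,y2,s2=OFF["top"]
    print(yk,a,((proj("scene",L)-[x,y])*s).round().tolist(),((proj("top",L)-[x2,y2])*s2).round().tolist())
E
```

```text
[ 0.4919 -0.0156 -0.0844] [[-0.5, 0.5], [0.3, 0.4], [0.4, -0.4], [-0.3, -0.5]]
[ 0.4975 -0.0116 -0.0853] [[0.7, -0.2], [0.0, -0.3], [-1.1, -0.1], [0.2, -0.0]]
[ 0.493  -0.0139 -0.085 ] [[-1.1, 0.1], [-0.3, 0.1], [-0.2, -0.7], [-0.8, -0.9], [-0.0, -1.0], [-0.2, -1.0], [-1.2, -1.0], [-0.6, -1.1]]
top [[366.0, 233.0], [370.0, 124.0], [777.0, 149.0], [778.0, 101.0], [35.0, 104.0], [296.0, 77.0]]
scene [[440.0, 87.0], [412.0, 143.0], [36.0, 106.0], [13.0, 129.0], [743.0, 176.0], [476.0, 155.0]]
cake [ 0.4993 -0.1105 -0.0463] [[-1.2, -0.8], [1.4, -0.4], [2.0, 0.5], [-0.7, 0.1], [-0.5, -0.0], [0.0, 0.5]]
cake in guide 0.014505217577783749 -0.09576638228393587 2.2156959084896215
90 1.4 [[470.0, 76.0], [476.0, 155.0]] [[306.0, 60.0], [296.0, 77.0]]
90 1.57 [[466.0, 87.0], [476.0, 155.0]] [[307.0, 43.0], [296.0, 77.0]]
90 1.7 [[463.0, 96.0], [476.0, 155.0]] [[307.0, 32.0], [296.0, 77.0]]
100 1.4 [[483.0, 78.0], [488.0, 156.0]] [[293.0, 59.0], [284.0, 77.0]]
100 1.57 [[479.0, 88.0], [488.0, 156.0]] [[294.0, 43.0], [284.0, 77.0]]
100 1.7 [[476.0, 98.0], [488.0, 156.0]] [[294.0, 31.0], [284.0, 77.0]]
110 1.4 [[495.0, 79.0], [500.0, 158.0]] [[280.0, 58.0], [272.0, 76.0]]
110 1.57 [[491.0, 89.0], [500.0, 158.0]] [[281.0, 42.0], [272.0, 76.0]]
110 1.7 [[489.0, 99.0], [500.0, 158.0]] [[281.0, 30.0], [272.0, 76.0]]
120 1.4 [[508.0, 80.0], [512.0, 159.0]] [[267.0, 57.0], [260.0, 75.0]]
120 1.57 [[504.0, 90.0], [512.0, 159.0]] [[268.0, 41.0], [260.0, 75.0]]
120 1.7 [[501.0, 100.0], [512.0, 159.0]] [[268.0, 29.0], [260.0, 75.0]]
```

```bash
sed -i 's#(np.array(uv)+.0)/s#(np.array(uv)+.5)/s-.5#' h.py
cat >> h.py <<'E'
def plan(T,M=None,o=None):
    """shift in tool axes (mm) and rotvec from measured pose to target pos T (m) and matrix M"""
    o=o or robot.get_obs(); A=R.from_quat(o["tcp_rot"]).as_matrix()
    print("pos",o["position"].round(4),"shift mm",(A.T@(np.array(T)-o["position"])*1000).round(1), "turn",(R.from_matrix(A.T@M).as_rotvec().round(4) if M is not None else ""),"clock",round(o["clock"],2),"F",o["ft_force"].round(2))
def down(yaw,xdir):  # tool z down, tool x along guide +-y ('y') etc; xdir=angle of tool x in guide frame
    a=yaw+xdir; x=np.array([np.cos(a),np.sin(a),0]); z=np.array([0,0,-1.]); return np.c_[x,np.cross(z,x),z]
E
python3 - <<'E'
from h import *
b=[[-125,310,20],[-125,-310,20],[125,-310,20],[125,310,20]]
p,r=fit([("top",b,[(30,322),(745,366),(748,80),(50,38)]),("scene",b,[(757,130),(140,72),(17,207),(733,285)])],[.5,0,0])
print(p.round(4))
o=robot.get_obs(); print(R.from_quat(o["tcp_rot"]).as_matrix().round(3).tolist())
k=put(p,[114,130,170])[0]; print("knob",k)
for s in (1,-1): plan([k[0],k[1],.30],down(p[2],s*np.pi/2))
A=R.from_quat(o["tcp_rot"]).as_matrix(); W=calibration("wrist"); print(W["mtx"].round(1).tolist(),(A.T@(W["world_from_camera"][:3,3]-o["position"])).round(4).tolist(),(A.T@W["world_from_camera"][:3,:3]).round(2).tolist())
E
```

```text
[ 0.4937 -0.0139 -0.0845]
[[0.413, 0.0, 0.911], [-0.911, -0.0, 0.413], [0.0, -1.0, -0.0]]
knob [0.61825344 0.10603471 0.17      ]
pos [ 0.2272 -0.5009  0.2304] shift mm [-391.2  -69.6  606.9] turn [-0.5048 -1.935  -1.935 ] clock 1.0 F [ 0.16 -0.66  0.24]
pos [ 0.2272 -0.5009  0.2304] shift mm [-391.2  -69.6  606.9] turn [-1.5335  0.4     0.4001] clock 1.0 F [ 0.16 -0.66  0.24]
[[297.3, 0.0, 256.6], [0.0, 297.3, 195.6], [0.0, 0.0, 1.0]] [0.0, -0.1549, 0.07] [[1.0, 0.0, 0.0], [-0.0, -0.24, 0.97], [0.0, -0.97, -0.24]]
```

Request:
apply_moves([
  [0,0.102,0,0,-14,0,1],
  [0,0.102,0,0,-14,0,1],
  [0,0.102,0,0,-14,0,1],
  [0,0.102,0,0,-14,0,1],
  [0,0.102,0,0,-14,0,1],
])

```text
clock: 1.42
position: [0.2271, -0.5008, 0.3011]
tcp_rot: [-0.477, 0.522, -0.522, 0.477]
ft_force: [-1.2, 0.1, -0.7]
grip_width: 0.094
```

```bash
sed -i '/^def down/,$d' h.py
cat >> h.py <<'E'
def down(yaw,xdir):
    a=yaw+xdir; x=np.array([np.cos(a),np.sin(a),0]); y=np.array([0,0,-1.]); return np.c_[x,y,np.cross(x,y)]
G=np.array([.4937,-.0139,-.0845])
E
python3 - <<'E'
from h import *
k=put(G,[114,130,170])[0]; plan([k[0]-.04,k[1],.32],down(G[2],-np.pi/2))
E
```

```text
pos [ 0.2271 -0.5008  0.3011] shift mm [-635.7  -18.9  295.7] turn [ 0.     -0.0047 -0.    ] clock 1.42 F [-1.24  0.07 -0.71]
```

Request:
apply_moves([
  [0,0,0,-32,-1,19,1],
  [0,0,0,-32,-1,19,1],
  [0,0,0,-32,-1,19,1],
  [0,0,0,-32,-1,19,1],
  [0,0,0,-32,-1,19,1],
])

```text
clock: 1.83
position: [0.3359, -0.3479, 0.3056]
tcp_rot: [0.478, -0.521, 0.521, -0.478]
ft_force: [0.2, -1.4, 0.7]
grip_width: 0.0939
```

Request:
apply_moves([
  [0,0,0,-32,-1,19,1],
  [0,0,0,-32,-1,19,1],
  [0,0,0,-32,-1,19,1],
  [0,0,0,-32,-1,19,1],
  [0,0,0,-32,-1,19,1],
])

```text
clock: 2.25
position: [0.4441, -0.1963, 0.3107]
tcp_rot: [0.478, -0.52, 0.521, -0.479]
ft_force: [0.2, -0.8, -0.6]
grip_width: 0.094
```

Run:
```python
from h import *
k=put(G,[114,130,170])[0]; plan([k[0]-.04,k[1],.32],down(G[2],-np.pi/2))
c=calibration("wrist"); im=get_image("wrist"); np.savez("w0.npz",im=im,W=c["world_from_camera"],K=c["mtx"])
cv2.imwrite("pics/w0.png",cv2.resize(im[:,:,::-1],(800,600),interpolation=cv2.INTER_CUBIC))
```

```text
pos [ 0.4441 -0.1963  0.3107] shift mm [-312.5   -9.3  108.2] turn [-0.0004  0.0003  0.0002] clock 2.25 F [ 0.17 -0.81 -0.6 ]
```

View pics/w0.png

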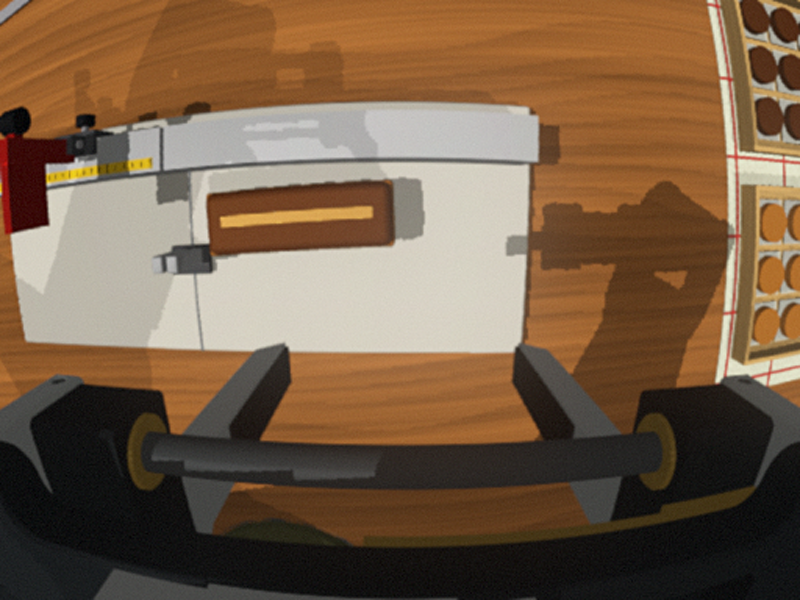

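The wrist view shows the whole guide. Board corners are at (27,342), (524,352) and (529,107), the slot meets the front edge at (202,350), the cake spans (209..394, 181..255) and the knob is at (14,120).

```bash
cat >> h.py <<'E'
def wproj(d,P):
    W=np.linalg.inv(d["W"]); q=np.atleast_2d(P)@W[:3,:3].T+W[:3,3]; K=d["K"]
    rr=np.hypot(q[:,0],q[:,1]); th=np.arctan2(rr,q[:,2])
    return np.c_[K[0,2]+K[0,0]*th*q[:,0]/rr,K[1,2]+K[1,1]*th*q[:,1]/rr]
def full(uv,s=1.5625,x0=0,y0=0): return (np.array(uv,float)+.5)/s-.5+[x0,y0]
def big(px,s=1.5625): return (px+.5)*s-.5
def wfit(d,P,uv,p0,s=1.5625):
    f=lambda p:(wproj(d,put(p,P))-full(uv,s)).ravel()
    r=least_squares(f,p0,loss="soft_l1"); return r.x,f(r.x).reshape(-1,2)
def inguide(g,p):
    c,s=np.cos(g[2]),np.sin(g[2]); d=np.array(p[:2])-g[:2]; return np.array([c*d[0]+s*d[1],-s*d[0]+c*d[1]])*1000
E
python3 - <<'E'
from h import *
d=np.load("w0.npz")
P=[[-125,310,20],[-125,-310,20],[125,-310,20],[-125,30,20]]
g,r=wfit(d,P,[(27,342),(524,352),(529,106),(202,350)],G); print(g.round(4),r.round(1).tolist())
ct=[[29,85,75],[29,-85,75],[-29,-85,75],[-29,85,75]]
c,r=wfit(d,ct,[(208,195),(391,181),(394,244),(211,255)],[.5,-.11,-.05]); print(c.round(4),r.round(1).tolist(),inguide(g,c),np.degrees(c[2]-g[2]))
Q=[[60,-310,20],[60,-310,80],[100,-310,80],[60,30,20],[60,30,80],[-15,30,20],[-30,30,85]]
print(big(wproj(d,put(g,Q))).round().tolist())
for ys in (115,120,125,130): print(ys,big(wproj(d,put(g,[[114,ys+5,170],[94,ys+5,96]]))).round().tolist())
E
```

```text
[ 0.4949 -0.0148 -0.0836] [[-0.8, 0.3], [-1.5, -0.0], [0.7, -0.4], [0.8, 0.2]]
[ 0.5022 -0.1099 -0.0413] [[-4.0, -0.9], [1.2, -2.2], [1.2, 1.5], [-2.3, 1.8]] [ 15.23817051 -94.14702184] 2.4254852302845924
[[530.0, 170.0], [549.0, 167.0], [549.0, 121.0], [190.0, 177.0], [162.0, 176.0], [193.0, 249.0], [165.0, 274.0]]
115 [[25.0, 123.0], [76.0, 150.0]]
120 [[21.0, 124.0], [73.0, 151.0]]
125 [[17.0, 125.0], [69.0, 151.0]]
130 [[13.0, 126.0], [65.0, 152.0]]
```

Request:
apply_moves([
  [0,0,0,-36,-1,10,1],
  [0,0,0,-36,-1,10,1],
  [0,0,0,-36,-1,10,1],
  [0,0,0,-36,-1,10,1],
  [0,0,0,-36,-1,10,1],
])

```text
clock: 2.72
position: [0.5086, -0.0211, 0.3157]
tcp_rot: [0.478, -0.521, 0.521, -0.479]
ft_force: [1.8, -0.4, -0.1]
grip_width: 0.0942
```

Request:
apply_moves([
  [0,0,0,-36,0,10,1],
  [0,0,0,-36,0,10,1],
  [0,0,0,-36,0,10,1],
  [0,0,0,-24,0,10,0.7],
  [0,0,0,0,0,0,0.7],
])

```text
clock: 3.13
position: [0.5602, 0.1091, 0.3146]
tcp_rot: [-0.48, 0.52, -0.519, 0.479]
ft_force: [-0.4, -0.6, 0.2]
grip_width: 0.0838
```

Run:
```python
from h import *
c=calibration("wrist"); im=get_image("wrist"); np.savez("w1.npz",im=im,W=c["world_from_camera"],K=c["mtx"])
print(robot.get_obs()["position"],robot.get_obs()["clock"])
for t in ["leaf_hinge","leaf_knob","stop","knife_post"]: print(t,[((big(np.array(x["at"]))).round(1).tolist(),round(x["p"],2)) for x in spotter.search_frame(t,"wrist")[:2]])
cv2.imwrite("pics/w1.png",cv2.resize(im[:,:,::-1],(800,600),interpolation=cv2.INTER_CUBIC))
d=np.load("w1.npz"); g=[.4942,-.0145,-.084]
for ys in (120,125,130): print(ys,big(wproj(d,put(g,[[114,ys+5,170],[94,ys+5,96]]))).round().tolist())
```

```text
[0.55963646 0.10710276 0.31473483] 3.1833
leaf_hinge [([395.3, 229.0], 0.95)]
leaf_knob [([397.2, 244.2], 0.95)]
stop [([396.8, 233.9], 0.59)]
knife_post [([463.2, 285.9], 0.63), ([53.7, 252.0], 0.24)]
120 [[408.0, 211.0], [407.0, 232.0]]
125 [[400.0, 211.0], [400.0, 232.0]]
130 [[392.0, 211.0], [394.0, 232.0]]
```

View pics/w1.png

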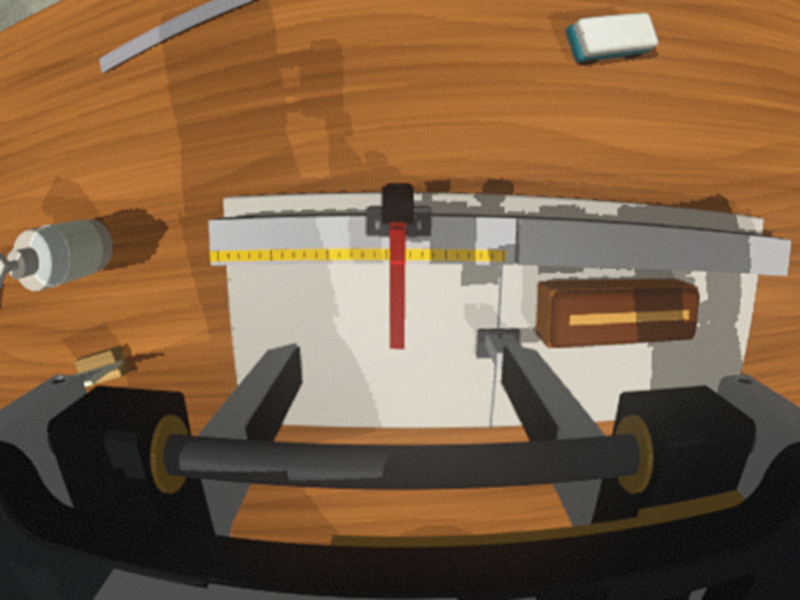

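Run:
```python
from h import *
d=np.load("w1.npz")
P=[[-125,310,20],[-125,30,20],[125,310,20],[125,-310,20],[100,310,80],[60,310,80],[60,30,80],[60,-310,80],[100,-310,80]]
uv=[(238,428),(491,427),(224,196),(763,218),(209,220),(211,264),(516,269),(786,275),(790,239)]
g,r=wfit(d,P,uv,G); print(g.round(4),(r*1.56).round(1).tolist())
for ys in (125,128):
  for a in (1.5,1.57,1.64,1.7):
    kx,kz=94-74*np.cos(a)+20*np.sin(a),96+74*np.sin(a)+20*np.cos(a)
    # paddle outer end corner: down (-88,+6) and (-88,-72)
    q=[[94+x*np.cos(a)+z*np.sin(a),ys+5,96-x*np.sin(a)+z*np.cos(a)] for x,z in ((-88,6),(-88,-72))]
    print(ys,a,big(wproj(d,put(g,[[kx,ys+5,kz]]+q))).round().tolist())
```

```text
[ 0.4973 -0.0154 -0.0865] [[3.8, -7.4], [-0.3, -1.7], [-1.0, -1.6], [1.6, -1.6], [-9.4, 3.3], [-8.9, 3.4], [0.7, -1.3], [5.8, 3.4], [6.0, 4.4]]
125 1.5 [[402.0, 214.0], [401.0, 239.0], [401.0, 355.0]]
125 1.57 [[402.0, 205.0], [401.0, 229.0], [401.0, 349.0]]
125 1.64 [[402.0, 197.0], [401.0, 219.0], [401.0, 343.0]]
125 1.7 [[402.0, 191.0], [402.0, 210.0], [401.0, 336.0]]
128 1.5 [[397.0, 214.0], [396.0, 239.0], [396.0, 355.0]]
128 1.57 [[397.0, 205.0], [397.0, 229.0], [396.0, 349.0]]
128 1.64 [[397.0, 197.0], [397.0, 219.0], [396.0, 343.0]]
128 1.7 [[397.0, 191.0], [397.0, 210.0], [396.0, 336.0]]
```

```bash
sed -i 's/^G=.*/G=np.array([.4965,-.0152,-.085])/' h.py
python3 - <<'E'
from h import *
k=put(G,[114,133,170])[0]; print(k); plan([k[0],k[1],.176],down(G[2],-np.pi/2))
E
```

```text
[0.62137981 0.10764149 0.17      ]
pos [0.5591 0.1043 0.3157] shift mm [ -8.6 139.7  61.7] turn [-0.0003 -0.0003  0.0001] clock 3.38 F [-1.1   0.13 -0.52]
```

Request:
apply_moves([
  [0,0,0,-4,0,31,0.6],
  [0,0,0,-4,0,31,0.6],
  [0,0,0,0,35,0,0.6],
  [0,0,0,0,35,0,0.6],
  [0,0,0,0,10,0,0.6],
])

```text
clock: 3.8
position: [0.6204, 0.1067, 0.2302]
tcp_rot: [-0.48, 0.522, -0.52, 0.476]
ft_force: [-0.6, 0.8, -2.4]
grip_width: 0.0566
```

Run:
```python
from h import *
c=calibration("wrist"); im=get_image("wrist"); np.savez("w2.npz",im=im,W=c["world_from_camera"],K=c["mtx"])
k=put(G,[114,133,170])[0]; plan([k[0],k[1],.176],down(G[2],-np.pi/2))
cv2.imwrite("pics/w2.png",cv2.resize(im[:,:,::-1],(800,600),interpolation=cv2.INTER_CUBIC)); print(calibration("wrist")["world_from_camera"][:3,3])
d=np.load("w2.npz"); print(big(wproj(d,[k])))
```

```text
pos [0.6203 0.1069 0.2309] shift mm [-0.9 54.8  1.4] turn [ 0.007  -0.0005  0.0014] clock 3.85 F [-0.05 -0.23 -1.59]
[0.69119026 0.10112111 0.38527338]
[[399.49373933 336.8890488 ]]
```

View pics/w2.png

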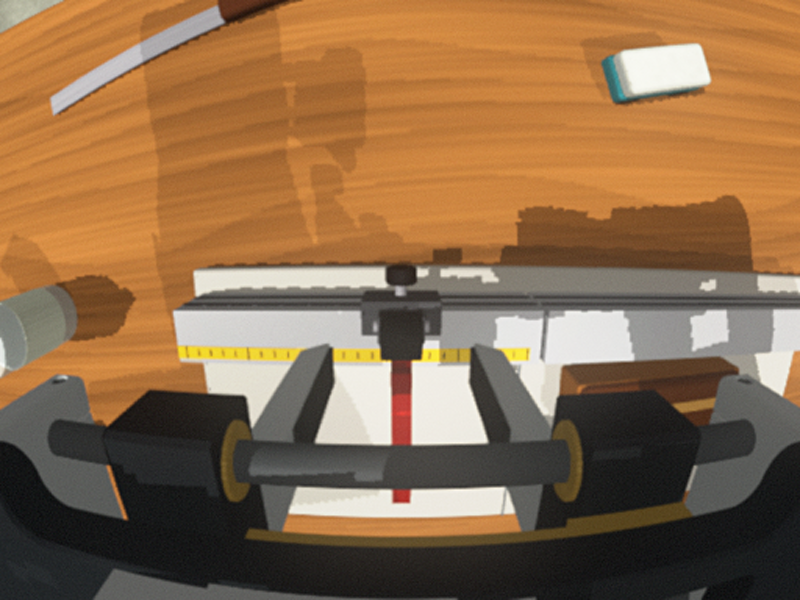

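The knob is at (401,336), against a prediction of (399,337), and it lies centred between the fingers. I'll descend and grip.

Request:
apply_moves([
  [0,0,0,0,18,1,0.6],
  [0,0,0,0,18,0,0.6],
  [0,0,0,0,18,0,0.6],
  [0,0,0,0,0,0,0.4],
  [0,0,0,0,0,0,0.2],
], squeeze=12)

```text
clock: 4.27
position: [0.623, 0.1076, 0.1831]
tcp_rot: [0.478, -0.521, 0.521, -0.479]
ft_force: [-0.5, 0.1, 0.4]
grip_width: 0.0466
```

Request:
apply_moves([
  [0,0,0,0,0,0,0.1],
  [0,0,0,0,0,0,0.1],
  [0,0,0,0,0,0,0.1],
  [0,0,0,0,0,0,0.1],
  [0,0,0,0,0,0,0.1],
])

```text
clock: 4.68
position: [0.6231, 0.1068, 0.1826]
tcp_rot: [0.479, -0.52, 0.522, -0.478]
ft_force: [-1.6, -8.7, 4.3]
grip_width: 0.02
```

Run:
```python
from h import *
plan([0,0,0],down(G[2],-np.pi/2))
# arc increments in tool axes (z=guide +x, y=down), 15 steps from 1.575 to 0
a=np.linspace(1.575,0,16); X=-74*np.cos(a)+20*np.sin(a); Z=74*np.sin(a)+20*np.cos(a)
print(np.c_[-np.diff(Z),np.diff(X)].round(1).tolist())
```

```text
pos [0.6231 0.1068 0.1826] shift mm [ 158.8  182.1 -612. ] turn [-0.0013  0.0002  0.0019] clock 4.68 F [-1.62 -8.73  4.28]
[[-1.7, -7.9], [-0.9, -8.0], [-0.0, -8.0], [0.8, -8.0], [1.6, -7.9], [2.4, -7.7], [3.2, -7.4], [4.0, -7.0], [4.7, -6.5], [5.4, -6.0], [6.0, -5.4], [6.5, -4.7], [7.0, -4.0], [7.3, -3.3], [7.6, -2.5]]
```

Request:
apply_moves([
  [0,0,0,0,0,0,0.35],
  [0,0,0,1,3,-1,0.35],
  [0,0,0,0,3,0,0.3],
  [0,0,0,0,0,0,0.15],
  [0,0,0,0,0,0,0.15],
])

```text
clock: 5.1
position: [0.6214, 0.1068, 0.1749]
tcp_rot: [-0.479, 0.521, -0.521, 0.478]
ft_force: [-1.6, -1.9, -2.3]
grip_width: 0.0199
```

Request:
apply_moves([
  [0,0,0,0,0,0,0.1],
  [0,0,0,0,-1.5,-8,0.1],
  [0,0,0,0,-1,-8,0.1],
  [0,0,0,0,0,-8,0.1],
  [0,0,0,0,1,-8,0.1],
])

```text
clock: 5.52
position: [0.589, 0.1096, 0.1772]
tcp_rot: [0.478, -0.52, 0.521, -0.479]
ft_force: [3.5, -4.9, -3.1]
grip_width: 0.0198
```

Request:
apply_moves([
  [0,0,0,0,1.6,-7.9,0.1],
  [0,0,0,0,2.4,-7.7,0.1],
  [0,0,0,0,3.2,-7.4,0.1],
  [0,0,0,0,4,-7,0.1],
  [0,0,0,0,4.7,-6.5,0.1],
])

```text
clock: 5.93
position: [0.5528, 0.1127, 0.1621]
tcp_rot: [0.478, -0.52, 0.521, -0.479]
ft_force: [0.3, -5.0, 2.2]
grip_width: 0.02
```

Request:
apply_moves([
  [0,0,0,0,5.4,-6,0.1],
  [0,0,0,0,6,-5.4,0.1],
  [0,0,0,0,6.5,-4.7,0.1],
  [0,0,0,0,7,-4,0.1],
  [0,0,0,0,4,-1.8,0.1],
])

```text
clock: 6.35
position: [0.5303, 0.1146, 0.1324]
tcp_rot: [0.479, -0.52, 0.521, -0.478]
ft_force: [-3.3, -4.5, 4.3]
grip_width: 0.02
```

Run:
```python
from h import *
o=robot.get_obs(); print(inguide(G,o["position"]))
k=put(G,[20,133,122])[0]; plan(k,down(G[2],-np.pi/2))
```

```text
[ 22.68599106 132.23752084]
pos [0.5303 0.1146 0.1324] shift mm [-0.8 10.4 -2.7] turn [0.0002 0.0011 0.0004] clock 6.35 F [-3.3  -4.51  4.32]
```

Request:
apply_moves([
  [0,0,0,0,3,-1,0.1],
  [0,0,0,0,3,-0.8,0.1],
  [0,0,0,0,2,-0.4,0.1],
  [0,0,0,0,1,0,0.1],
  [0,0,0,0,0,0,0.1],
])

```text
clock: 6.77
position: [0.528, 0.1148, 0.1235]
tcp_rot: [-0.479, 0.521, -0.52, 0.478]
ft_force: [-6.0, -4.4, 1.3]
grip_width: 0.0204
```

Request:
apply_moves([
  [0,0,0,0,0.6,0,0.1],
  [0,0,0,0,0.6,0,0.1],
  [0,0,0,0,0.6,0,0.1],
  [0,0,0,0,0,0,0.1],
  [0,0,0,0,0,0,0.1],
])

```text
clock: 7.18
position: [0.5279, 0.1148, 0.1218]
tcp_rot: [-0.479, 0.521, -0.52, 0.478]
ft_force: [-7.8, -4.3, 4.3]
grip_width: 0.0201
```

Request:
apply_moves([
  [0,0,0,0,0.6,-0.7,0.1],
  [0,0,0,0,0.6,-0.4,0.1],
  [0,0,0,0,0.5,0,0.1],
  [0,0,0,0,0,0,0.1],
  [0,0,0,0,0,0,0.1],
])

```text
clock: 7.6
position: [0.5274, 0.1149, 0.1203]
tcp_rot: [0.479, -0.521, 0.521, -0.478]
ft_force: [-3.7, -4.8, 3.2]
grip_width: 0.02
```

Request:
apply_moves([
  [0,0,0,0,0.6,0,0.1],
  [0,0,0,0,0.6,0,0.1],
  [0,0,0,0,0.5,0,0.1],
  [0,0,0,0,0,0,0.1],
  [0,0,0,0,0,0,0.1],
])

```text
clock: 8.02
position: [0.5271, 0.1149, 0.1185]
tcp_rot: [-0.479, 0.521, -0.52, 0.478]
ft_force: [-5.3, -4.3, 3.9]
grip_width: 0.0197
```

Request:
apply_moves([
  [0,0,0,0,0.7,-0.3,0.1],
  [0,0,0,0,0.7,-0.3,0.1],
  [0,0,0,0,0.6,0,0.1],
  [0,0,0,0,0,0,0.1],
  [0,0,0,0,0,0,0.1],
])

```text
clock: 8.43
position: [0.5267, 0.1149, 0.1165]
tcp_rot: [-0.479, 0.521, -0.521, 0.478]
ft_force: [-5.4, -4.9, 2.1]
grip_width: 0.0198
```

Run:
```python
from h import *
ims=[]
for c,(x0,y0,w,h) in {"scene":(160,150,120,60),"top":(240,180,80,60)}.items():
    im=get_image(c)[y0:y0+h,x0:x0+w,::-1]; ims.append(cv2.resize(im,(int(w*300/h),300) if c=="top" else (600,300),interpolation=cv2.INTER_CUBIC))
im=ims[0]; b=np.zeros((300,600,3),np.uint8); b[:,:400]=ims[1]; cv2.imwrite("pics/s2.png",np.vstack([im,b]))
print(inguide(G,robot.get_obs()["position"]))
```

```text
[ 19.04349903 132.22571668]
```

View pics/s2.png

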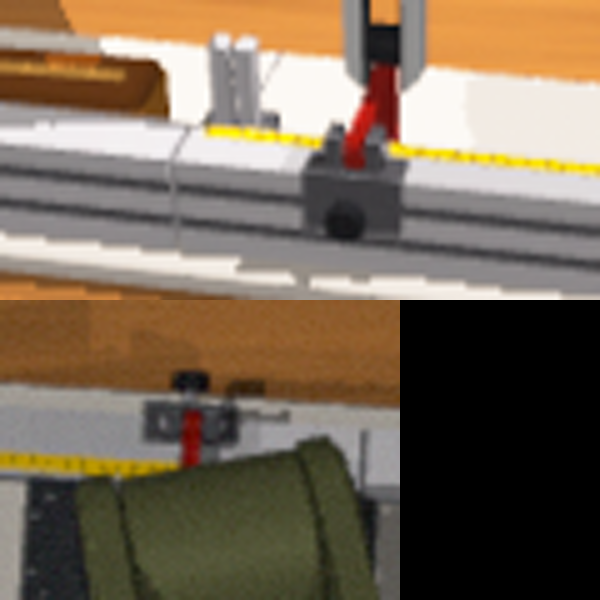

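The knob is still gripped, at (383,43) in the scene crop, and the arm appears not quite flat. I'll compute the angle from the projection.

Run:
```python
from h import *
for a in (0,.1,.2,.3,.4,.5):
    P=[[94-74*np.cos(a)+20*np.sin(a),133,96+74*np.sin(a)+20*np.cos(a)],[94,133,96]]
    print(a,P[0][0],P[0][2],((proj("scene",put(G,P))-[160,150]+.5)*5).round().tolist())
```

```text
0 20.0 116.0 [[385.0, 47.0], [357.0, 145.0]]
0.1 22.366360102362645 123.2877561374258 [[384.0, 37.0], [357.0, 145.0]]
0.2 25.448459855649336 130.30286203565936 [[383.0, 29.0], [357.0, 145.0]]
0.3 29.215503937931942 136.97522507545125 [[381.0, 22.0], [357.0, 145.0]]
0.4 33.62985328995952 143.23817721089785 [[379.0, 15.0], [357.0, 145.0]]
0.5 38.64740119219648 149.02914109451848 [[377.0, 10.0], [357.0, 145.0]]
```

Request:
apply_moves([
  [0,0,0,0,0,0,0.4],
  [0,0,0,0,0,0,0.4],
  [0,0,0,0,-17,0,0.4],
  [0,0,0,0,-17,0,0.4],
  [0,0,0,0,-17,0,0.2],
])

```text
clock: 8.95
position: [0.5273, 0.1153, 0.1678]
tcp_rot: [-0.479, 0.521, -0.52, 0.479]
ft_force: [-0.3, -0.4, 0.2]
grip_width: 0.034
```

Request:
apply_moves([
  [0,0,0,0,-2,0,0],
  [0,0,0,0,0,0,0],
  [0,0,0,0,0,0,0],
  [0,0,0,0,0,0,0],
  [0,0,0,0,0,0,0],
])

```text
clock: 9.37
position: [0.5273, 0.115, 0.168]
tcp_rot: [-0.479, 0.521, -0.52, 0.478]
ft_force: [-0.1, -0.5, -0.1]
grip_width: 0.0018
```

Request:
apply_moves([
  [0,0,0,0,4,0,0],
  [0,0,0,0,3,0,0],
  [0,0,0,0,2,0,0],
  [0,0,0,0,1,0,0],
  [0,0,0,0,0,0,0],
])

```text
clock: 9.78
position: [0.5276, 0.115, 0.1585]
tcp_rot: [-0.479, 0.521, -0.52, 0.478]
ft_force: [-0.8, -0.1, -0.2]
grip_width: 0.0003
```

Request:
apply_moves([
  [0,0,0,0,1,0,0],
  [0,0,0,0,1,0,0],
  [0,0,0,0,1,0,0],
  [0,0,0,0,1,0,0],
  [0,0,0,0,1,0,0],
])

```text
clock: 10.2
position: [0.5277, 0.115, 0.1539]
tcp_rot: [-0.479, 0.521, -0.521, 0.479]
ft_force: [-0.0, -0.8, 1.7]
grip_width: 0.0004
```

Request:
apply_moves([
  [0,0,0,0,0.3,0,0],
  [0,0,0,0,0.3,0,0],
  [0,0,0,0,0.3,0,0],
  [0,0,0,0,0.3,0,0],
  [0,0,0,0,0,0,0],
])

```text
clock: 10.62
position: [0.5278, 0.115, 0.1531]
tcp_rot: [0.478, -0.521, 0.521, -0.479]
ft_force: [-2.5, -0.6, 5.1]
grip_width: 0.0005
```

Request:
apply_moves([
  [0,0,0,0,0.3,0,0],
  [0,0,0,0,0.3,0,0],
  [0,0,0,0,0.3,0,0],
  [0,0,0,0,0.3,0,0],
  [0,0,0,0,0,0,0],
])

```text
clock: 11.03
position: [0.5279, 0.1151, 0.1527]
tcp_rot: [0.478, -0.52, 0.521, -0.479]
ft_force: [-7.1, 0.0, 13.8]
grip_width: 0.0006
```

Request:
apply_moves([
  [0,0,0,0,0.3,0,0],
  [0,0,0,0,0.3,0,0],
  [0,0,0,0,0.3,0,0],
  [0,0,0,0,0.3,0,0],
  [0,0,0,0,0,0,0],
])

```text
clock: 11.45
position: [0.5279, 0.1151, 0.1525]
tcp_rot: [0.478, -0.52, 0.521, -0.479]
ft_force: [-11.4, -0.3, 23.3]
grip_width: 0.0005
```

Request:
apply_moves([
  [0,0,0,0,-20,0,0],
  [0,0,0,0,-30,0,0.3],
  [0,0,0,35,0,-10,0.64],
  [0,0,0,38,0,-11,0.64],
  [0,0,0,38,0,-11,0.64],
])

```text
clock: 11.87
position: [0.4858, 0.0062, 0.2005]
tcp_rot: [0.479, -0.52, 0.52, -0.479]
ft_force: [1.3, -0.5, 0.1]
grip_width: 0.0234
```

Request:
apply_moves([
  [0,0,0,38,0,-11,0.64],
  [0,0,0,38,0,-11,0.64],
  [0,0,0,38,0,-11,0.64],
  [0,0,0,0,0,0,0.64],
  [0,0,0,0,0,0,0.64],
])

```text
clock: 12.28
position: [0.4436, -0.1052, 0.2005]
tcp_rot: [0.478, -0.521, 0.522, -0.478]
ft_force: [-0.3, 0.2, 0.1]
grip_width: 0.0568
```

Run:
```python
from h import *
print(inguide(G,robot.get_obs()["position"])); k=put(G,[-45,-94,68])[0]; plan(k,down(G[2],-np.pi/2))
```

```text
[-45.03177657 -94.15495362]
pos [ 0.4436 -0.1052  0.2005] shift mm [ -0.2 132.5  -0. ] turn [-0.0005 -0.0027  0.0001] clock 12.28 F [-0.26  0.18  0.14]
```

Request:
apply_moves([
  [0,0,0,0,35,0,0.64],
  [0,0,0,0,35,0,0.64],
  [0,0,0,0,35,0,0.64],
  [0,0,0,0,20,0,0.64],
  [0,0,0,0,7,0,0.64],
])

```text
clock: 12.7
position: [0.443, -0.1022, 0.0654]
tcp_rot: [-0.48, 0.522, -0.519, 0.478]
ft_force: [0.8, 0.0, -0.3]
grip_width: 0.0601
```

Request:
apply_moves([
  [0,0,0,0,0,5,0.64],
  [0,0,0,0,0,5,0.64],
  [0,0,0,0,0,3,0.64],
  [0,0,0,0,0,1,0.64],
  [0,0,0,0,0,1,0.64],
])

```text
clock: 13.12
position: [0.4597, -0.105, 0.0693]
tcp_rot: [0.478, -0.52, 0.521, -0.479]
ft_force: [0.8, -0.1, 0.3]
grip_width: 0.0602
```

Request:
apply_moves([
  [0,0,0,0,0,1,0.64],
  [0,0,0,0,0,1,0.64],
  [0,0,0,0,0,1,0.64],
  [0,0,0,0,0,1,0.64],
  [0,0,0,0,0,1,0.64],
])

```text
clock: 13.53
position: [0.4638, -0.1053, 0.0684]
tcp_rot: [-0.479, 0.521, -0.52, 0.478]
ft_force: [-3.3, 1.4, 2.4]
grip_width: 0.0602
```

Request:
apply_moves([
  [0,0,0,0,0,1,0.64],
  [0,0,0,0,0,1,0.64],
  [0,0,0,0,0,1,0.64],
  [0,0,0,0,0,1,0.64],
  [0,0,0,0,0,1,0.64],
])

```text
clock: 13.95
position: [0.469, -0.1059, 0.0683]
tcp_rot: [-0.479, 0.521, -0.521, 0.478]
ft_force: [-3.2, -0.2, 2.7]
grip_width: 0.0601
```

Request:
apply_moves([
  [0,0,0,0,0,1.2,0.64],
  [0,0,0,0,0,1.2,0.64],
  [0,0,0,0,0,1.2,0.64],
  [0,0,0,0,0,1,0.64],
  [0,0,0,0,0,0.8,0.64],
])

```text
clock: 14.37
position: [0.4744, -0.1063, 0.0683]
tcp_rot: [-0.479, 0.521, -0.521, 0.478]
ft_force: [-3.5, 0.9, 1.2]
grip_width: 0.0599
```

Run:
```python
from h import *
o=robot.get_obs();print(inguide(G,o["position"]),o["ft_torque"].round(3))
c=calibration("wrist"); im=get_image("wrist"); np.savez("w3.npz",im=im,W=c["world_from_camera"],K=c["mtx"])
cv2.imwrite("pics/w3.png",cv2.resize(im[60:,:,::-1],(800,506),interpolation=cv2.INTER_CUBIC))
```

```text
[-14.24175278 -92.6524879 ] [ 0.038  0.522 -0.015]
```

View pics/w3.png

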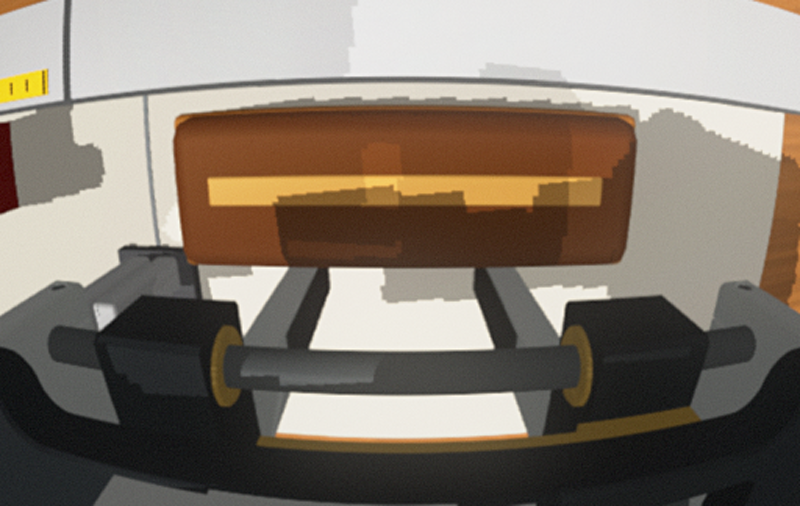

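The cake is now square to the tool, with a gap of about 8 mm to the fence (cake top edge at row 108, fence line at row 80).

Request:
apply_moves([
  [0,0,0,0,0,1,0.64],
  [0,0,0,0,0,1,0.64],
  [0,0,0,0,0,1,0.64],
  [0,0,0,0,0,0.7,0.64],
  [0,0,0,0,0,0.4,0.64],
])

```text
clock: 14.83
position: [0.4785, -0.1066, 0.0683]
tcp_rot: [-0.479, 0.521, -0.521, 0.479]
ft_force: [-1.9, -0.1, -0.1]
grip_width: 0.0601
```

Request:
apply_moves([
  [0,0,0,0,0,0.3,0.64],
  [0,0,0,0,0,0.3,0.64],
  [0,0,0,0,0,0.3,0.64],
  [0,0,0,0,0,0.3,0.64],
  [0,0,0,0,0,0.3,0.64],
])

```text
clock: 15.25
position: [0.4799, -0.1067, 0.0683]
tcp_rot: [-0.478, 0.521, -0.521, 0.479]
ft_force: [-1.9, 1.0, -0.4]
grip_width: 0.0604
```

Request:
apply_moves([
  [0,0,0,0,0,0.3,0.64],
  [0,0,0,0,0,0.3,0.64],
  [0,0,0,0,0,0.3,0.64],
  [0,0,0,0,0,0.3,0.64],
  [0,0,0,0,0,0.3,0.64],
])

```text
clock: 15.67
position: [0.4814, -0.1069, 0.0683]
tcp_rot: [-0.479, 0.521, -0.521, 0.479]
ft_force: [-1.7, -0.4, -0.7]
grip_width: 0.0604
```

Request:
apply_moves([
  [0,0,0,0,0,0.3,0.64],
  [0,0,0,0,0,0.3,0.64],
  [0,0,0,0,0,0.3,0.64],
  [0,0,0,0,0,0.3,0.64],
  [0,0,0,0,0,0.3,0.64],
])

```text
clock: 16.08
position: [0.4829, -0.107, 0.0683]
tcp_rot: [-0.479, 0.521, -0.521, 0.479]
ft_force: [-1.9, 0.6, -0.9]
grip_width: 0.06
```

Request:
apply_moves([
  [0,0,0,0,0,0.2,0.64],
  [0,0,0,0,0,0.2,0.64],
  [0,0,0,0,0,0.2,0.64],
  [0,0,0,0,0,0.2,0.64],
  [0,0,0,0,0,0.2,0.64],
])

```text
clock: 16.5
position: [0.4838, -0.107, 0.0683]
tcp_rot: [-0.479, 0.521, -0.521, 0.478]
ft_force: [-4.2, 0.9, 1.2]
grip_width: 0.0601
```

Request:
apply_moves([
  [0,0,0,0,0,0.15,0.64],
  [0,0,0,0,0,0.15,0.64],
  [0,0,0,0,0,0.1,0.64],
  [0,0,0,0,0,0,0.64],
  [0,0,0,0,0,0,0.64],
])

```text
clock: 16.92
position: [0.4839, -0.107, 0.0683]
tcp_rot: [-0.479, 0.521, -0.52, 0.478]
ft_force: [-6.2, 1.1, 2.4]
grip_width: 0.0606
```

Run:
```python
from h import *
o=robot.get_obs();print(inguide(G,o["position"]),o["ft_torque"].round(3),o["ft_force"])
```

```text
[ -4.76209215 -92.53638988] [ 0.209  1.103 -0.215] [-6.16169124  1.10780869  2.42924227]
```

Request:
apply_moves([
  [0,0,0,0,0,-2,0.64],
  [0,0,0,0,0,-6,0.64],
  [0,0,0,0,-36,0,0.64],
  [0,0,0,0,-36,0,0.4],
  [0,0,0,8,-25,4,0.213],
])

```text
clock: 17.33
position: [0.4796, -0.1142, 0.1682]
tcp_rot: [0.478, -0.52, 0.521, -0.479]
ft_force: [0.3, 0.5, -1.0]
grip_width: 0.0501
```

Request:
apply_moves([
  [0,0,0,38,0,14,0.213],
  [0,0,0,38,0,14,0.213],
  [0,0,0,38,0,11,0.213],
  [0,-0.12,0,0,0,0,0.213],
  [0,-0.12,0,0,0,0,0.213],
])

```text
clock: 17.75
position: [0.5087, -0.2335, 0.165]
tcp_rot: [-0.538, 0.459, -0.459, 0.538]
ft_force: [-0.4, -0.2, 0.0]
grip_width: 0.0208
```

Request:
apply_moves([
  [0,-0.12,0,0,0,0,0.213],
  [0,-0.12,0,0,0,0,0.213],
  [0,-0.12,0,0,0,0,0.213],
  [0,-0.12,0,0,0,0,0.213],
  [0,-0.12,0,0,0,0,0.213],
])

```text
clock: 18.17
position: [0.5088, -0.2317, 0.1655]
tcp_rot: [0.65, -0.278, 0.279, -0.65]
ft_force: [0.4, 0.7, 0.5]
grip_width: 0.0205
```

Request:
apply_moves([
  [0,-0.12,0,0,0,0,0.213],
  [0,-0.12,0,0,0,0,0.213],
  [0,-0.12,0,0,0,0,0.213],
  [0,-0.12,0,0,0,0,0.213],
  [0,-0.12,0,0,0,0,0.213],
])

```text
clock: 18.58
position: [0.5088, -0.2316, 0.1654]
tcp_rot: [0.703, -0.073, 0.074, -0.703]
ft_force: [0.0, 0.2, -0.1]
grip_width: 0.0202
```

Run:
```python
from h import *
o=robot.get_obs();print(inguide(G,o["position"]),o["joint_positions"].round(2),o["grip_width"])
k=put(G,[30,-215,68])[0]; plan(k,down(-.0855,0))
c=calibration("wrist"); im=get_image("wrist"); np.savez("w4.npz",im=im,W=c["world_from_camera"],K=c["mtx"])
cv2.imwrite("pics/w4.png",cv2.resize(im[:,:,::-1],(800,600),interpolation=cv2.INTER_CUBIC))
```

```text
[  30.62645917 -214.58813051] [-0.49  0.38  1.57  0.    1.19 -0.28] 0.02017719161611942
pos [ 0.5088 -0.2316  0.1654] shift mm [-0.6 97.4 -0.5] turn [ 0.0002 -0.1235  0.0007] clock 18.58 F [ 0.05  0.21 -0.07]
```

View pics/w4.png

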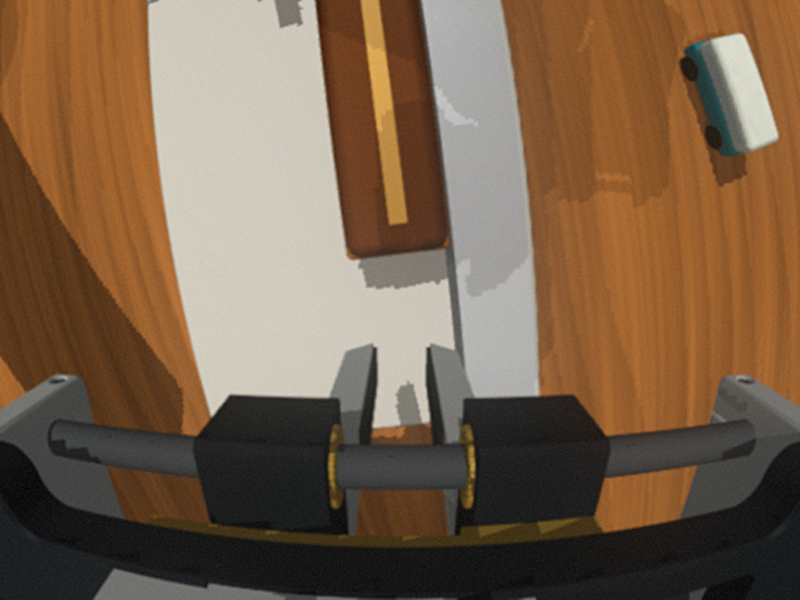

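The cake is flush along the fence, with its near end at (400,255) ahead of the fingers. I'll finish the turn, descend and approach.

Request:
apply_moves([
  [0,-0.1235,0,0,0,0,0.213],
  [0,0,0,0,38,0,0.213],
  [0,0,0,0,38,0,0.213],
  [0,0,0,0,15,0,0.213],
  [0,0,0,0,6,0,0.213],
])

```text
clock: 19.05
position: [0.5076, -0.231, 0.0656]
tcp_rot: [-0.706, 0.035, -0.032, 0.707]
ft_force: [-0.0, -0.4, -0.2]
grip_width: 0.02
```

Request:
apply_moves([
  [0,0,0,0,0,6,0.213],
  [0,0,0,0,0,6,0.213],
  [0,0,0,0,0,6,0.213],
  [0,0,0,0,0,1.5,0.213],
  [0,0,0,0,0,1,0.213],
])

```text
clock: 19.47
position: [0.5113, -0.2108, 0.0695]
tcp_rot: [0.707, -0.032, 0.033, -0.706]
ft_force: [-0.5, -0.9, -0.0]
grip_width: 0.0201
```

Request:
apply_moves([
  [0,0,0,0,0,1,0.213],
  [0,0,0,0,0,1,0.213],
  [0,0,0,0,0,1,0.213],
  [0,0,0,0,0,1,0.213],
  [0,0,0,0,0,1,0.213],
])

```text
clock: 19.88
position: [0.5112, -0.2062, 0.0683]
tcp_rot: [-0.706, 0.032, -0.032, 0.706]
ft_force: [-0.5, -0.7, 0.1]
grip_width: 0.0202
```

Request:
apply_moves([
  [0,0,0,0,0,1,0.213],
  [0,0,0,0,0,1,0.213],
  [0,0,0,0,0,1,0.213],
  [0,0,0,0,0,1,0.213],
  [0,0,0,0,0,1,0.213],
])

```text
clock: 20.3
position: [0.5117, -0.2012, 0.0683]
tcp_rot: [0.706, -0.032, 0.032, -0.706]
ft_force: [-1.2, -2.7, -0.3]
grip_width: 0.0203
```

Run:
```python
from h import *
o=robot.get_obs();print(inguide(G,o["position"]),o["ft_torque"].round(3)); plan([0,0,0],down(-.0855,0))
```

```text
[  30.9032236  -184.06928324] [-0.408  0.036  0.039]
pos [ 0.5117 -0.2012  0.0683] shift mm [-527.9   68.3  153.6] turn [ 0.0001 -0.006  -0.0001] clock 20.3 F [-1.16 -2.69 -0.35]
```

Request:
apply_moves([
  [0,-0.005,0,0,0,1.5,0.213],
  [0,0,0,0.02,0,2,0.213],
  [0,0,0,0.02,0,2.5,0.213],
  [0,0,0,0.02,0,2.5,0.213],
  [0,0,0,0.02,0,2.5,0.213],
])

```text
clock: 20.72
position: [0.5127, -0.19, 0.0683]
tcp_rot: [0.706, -0.031, 0.03, -0.706]
ft_force: [-2.9, -3.0, -0.2]
grip_width: 0.0203
```

Request:
apply_moves([
  [0,0,0,0.02,0,2.8,0.213],
  [0,0,0,0.02,0,2.8,0.213],
  [0,0,0,0.02,0,2.8,0.213],
  [0,0,0,0.02,0,2.8,0.213],
  [0,0,0,0.02,0,2.8,0.213],
])

```text
clock: 21.13
position: [0.5139, -0.1762, 0.0683]
tcp_rot: [0.706, -0.031, 0.03, -0.706]
ft_force: [-4.2, -2.9, 0.5]
grip_width: 0.0199
```

Request:
apply_moves([
  [0,0,0,0.02,0,2.8,0.213],
  [0,0,0,0.02,0,2.8,0.213],
  [0,0,0,0.02,0,2.8,0.213],
  [0,0,0,0.02,0,2.8,0.213],
  [0,0,0,0.02,0,2.8,0.213],
])

```text
clock: 21.55
position: [0.5153, -0.1621, 0.0683]
tcp_rot: [-0.706, 0.031, -0.031, 0.706]
ft_force: [-3.8, -3.6, 0.1]
grip_width: 0.02
```

Request:
apply_moves([
  [0,0,0,0.02,0,2.8,0.213],
  [0,0,0,0.02,0,2.8,0.213],
  [0,0,0,0.02,0,2.8,0.213],
  [0,0,0,0.02,0,2.8,0.213],
  [0,0,0,0.02,0,2.8,0.213],
])

```text
clock: 21.97
position: [0.5167, -0.1482, 0.0683]
tcp_rot: [-0.706, 0.031, -0.031, 0.706]
ft_force: [-2.4, -3.1, -0.2]
grip_width: 0.0204
```

Run:
```python
from h import *
o=robot.get_obs();print(inguide(G,o["position"]),o["ft_torque"].round(3)); plan([0,0,0],down(-.0865,0))
c=calibration("wrist"); im=get_image("wrist"); np.savez("w5.npz",im=im,W=c["world_from_camera"],K=c["mtx"])
for t in ["leaf_knob","stop","cake_end"]: print(t,[((big(np.array(x["at"]))).round(1).tolist(),round(x["p"],2)) for x in spotter.search_frame(t,"wrist")[:2]])
cv2.imwrite("pics/w5.png",cv2.resize(im[:,:,::-1],(800,600),interpolation=cv2.INTER_CUBIC))
```

```text
[  31.38003716 -130.78426309] [-0.588  0.464  0.046]
pos [ 0.5167 -0.1482  0.0683] shift mm [-527.5   68.4  102.9] turn [-0.0001 -0.0001 -0.0001] clock 21.97 F [-2.44 -3.14 -0.21]
leaf_knob []
stop [([408.4, 181.2], 0.45)]
cake_end [([409.3, 177.9], 0.72)]
```

View pics/w5.png

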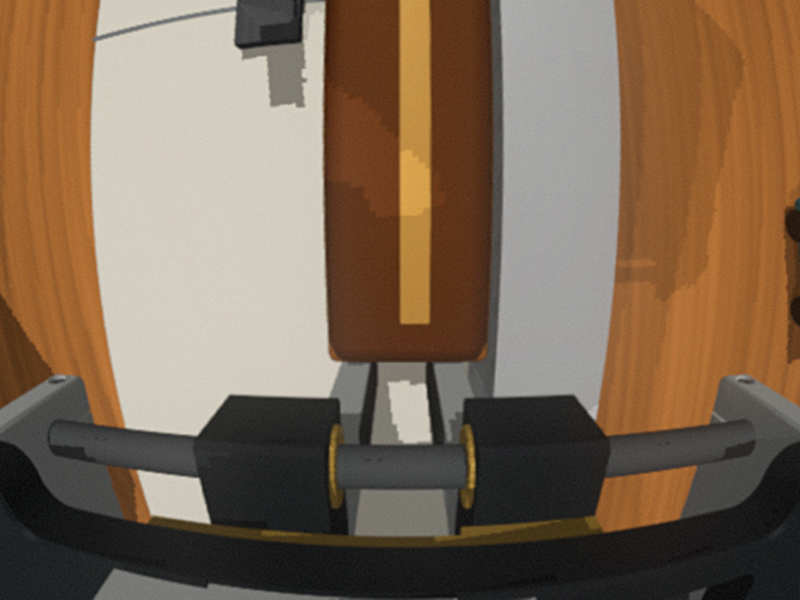

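The cake runs flush along the fence, past the post (250,20), which it clears. Continuing.

Request:
apply_moves([
  [0,0,0,0.01,0,2.8,0.213],
  [0,0,0,0.01,0,2.8,0.213],
  [0,0,0,0.01,0,2.8,0.213],
  [0,0,0,0.01,0,2.8,0.213],
  [0,0,0,0.01,0,2.8,0.213],
])

```text
clock: 22.58
position: [0.5181, -0.1343, 0.0685]
tcp_rot: [0.707, -0.03, 0.031, -0.706]
ft_force: [-0.9, -3.0, 1.9]
grip_width: 0.0196
```

Request:
apply_moves([
  [0,0,0,0.01,0,2.8,0.213],
  [0,0,0,0.01,0,2.8,0.213],
  [0,0,0,0.01,0,2.8,0.213],
  [0,0,0,0.01,0,2.8,0.213],
  [0,0,0,0.01,0,2.8,0.213],
])

```text
clock: 23.0
position: [0.5193, -0.1204, 0.0685]
tcp_rot: [0.706, -0.03, 0.031, -0.706]
ft_force: [-0.7, -4.2, 3.5]
grip_width: 0.02
```

Request:
apply_moves([
  [0,0,0,0.01,0,2.8,0.213],
  [0,0,0,0.01,0,2.8,0.213],
  [0,0,0,0.01,0,2.8,0.213],
  [0,0,0,0.01,0,2.8,0.213],
  [0,0,0,0.01,0,2.8,0.213],
])

```text
clock: 23.42
position: [0.5205, -0.1064, 0.0684]
tcp_rot: [0.706, -0.031, 0.031, -0.706]
ft_force: [-0.5, -5.0, 3.2]
grip_width: 0.0204
```

Request:
apply_moves([
  [0,0,0,0.01,0,2.8,0.213],
  [0,0,0,0.01,0,2.8,0.213],
  [0,0,0,0.01,0,2.8,0.213],
  [0,0,0,0.01,0,2.8,0.213],
  [0,0,0,0.01,0,2.8,0.213],
])

```text
clock: 23.83
position: [0.5217, -0.0924, 0.0683]
tcp_rot: [0.706, -0.031, 0.031, -0.706]
ft_force: [-0.9, -3.9, 3.2]
grip_width: 0.0198
```

Request:
apply_moves([
  [0,0,0,0.01,0,2.6,0.213],
  [0,0,0,0.01,0,2.4,0.213],
  [0,0,0,0,0,2,0.213],
  [0,0,0,0,0,1.5,0.213],
  [0,0,0,0,0,1,0.213],
])

```text
clock: 24.25
position: [0.5225, -0.083, 0.0683]
tcp_rot: [-0.706, 0.031, -0.03, 0.706]
ft_force: [-1.1, -4.1, 2.9]
grip_width: 0.0202
```

Run:
```python
from h import *
o=robot.get_obs();print(inguide(G,o["position"]),o["ft_torque"].round(3)); plan([0,0,0],down(-.0865,0))
```

```text
[ 31.68967256 -65.38075362] [-0.636  0.092  0.012]
pos [ 0.5225 -0.083   0.0683] shift mm [-527.7   68.4   37.6] turn [-0.0001  0.0001 -0.0001] clock 24.25 F [-1.13 -4.07  2.87]
```

Request:
apply_moves([
  [0,0,0,0,0,1,0.213],
  [0,0,0,0,0,1,0.213],
  [0,0,0,0,0,1,0.213],
  [0,0,0,0,0,1,0.213],
  [0,0,0,0,0,1,0.213],
])

```text
clock: 24.67
position: [0.523, -0.0782, 0.0683]
tcp_rot: [-0.706, 0.031, -0.031, 0.706]
ft_force: [-0.8, -4.5, 3.1]
grip_width: 0.02
```

Request:
apply_moves([
  [0,0,0,0,0,0.7,0.213],
  [0,0,0,0,0,0.6,0.213],
  [0,0,0,0,0,0.5,0.213],
  [0,0,0,0,0,0.4,0.213],
  [0,0,0,0,0,0.3,0.213],
])

```text
clock: 25.08
position: [0.5232, -0.0758, 0.0683]
tcp_rot: [-0.706, 0.031, -0.031, 0.706]
ft_force: [-0.8, -4.5, 2.5]
grip_width: 0.02
```

Request:
apply_moves([
  [0,0,0,0,0,0.35,0.213],
  [0,0,0,0,0,0.35,0.213],
  [0,0,0,0,0,0.35,0.213],
  [0,0,0,0,0,0.3,0.213],
  [0,0,0,0,0,0.3,0.213],
])

```text
clock: 25.5
position: [0.5233, -0.0741, 0.0683]
tcp_rot: [-0.706, 0.031, -0.031, 0.706]
ft_force: [-0.5, -3.1, 2.2]
grip_width: 0.02
```

Request:
apply_moves([
  [0,0,0,0,0,0.3,0.213],
  [0,0,0,0,0,0.3,0.213],
  [0,0,0,0,0,0.3,0.213],
  [0,0,0,0,0,0.3,0.213],
  [0,0,0,0,0,0.3,0.213],
])

```text
clock: 25.92
position: [0.5235, -0.0726, 0.0683]
tcp_rot: [-0.706, 0.031, -0.031, 0.706]
ft_force: [-1.3, -2.9, 2.0]
grip_width: 0.02
```

Request:
apply_moves([
  [0,0,0,0,0,0.3,0.213],
  [0,0,0,0,0,0.3,0.213],
  [0,0,0,0,0,0.2,0.213],
  [0,0,0,0,0,0.2,0.213],
  [0,0,0,0,0,0.2,0.213],
])

```text
clock: 26.33
position: [0.5236, -0.0714, 0.0683]
tcp_rot: [-0.706, 0.031, -0.031, 0.706]
ft_force: [-0.9, -3.3, 2.1]
grip_width: 0.02
```

Request:
apply_moves([
  [0,0,0,0,0,0.25,0.213],
  [0,0,0,0,0,0.25,0.213],
  [0,0,0,0,0,0.25,0.213],
  [0,0,0,0,0,0.25,0.213],
  [0,0,0,0,0,0.25,0.213],
])

```text
clock: 26.75
position: [0.5237, -0.0702, 0.0683]
tcp_rot: [-0.706, 0.031, -0.031, 0.706]
ft_force: [-0.8, -3.4, 1.9]
grip_width: 0.0199
```

Request:
apply_moves([
  [0,0,0,0,0,0.25,0.213],
  [0,0,0,0,0,0.25,0.213],
  [0,0,0,0,0,0.25,0.213],
  [0,0,0,0,0,0.25,0.213],
  [0,0,0,0,0,0.25,0.213],
])

```text
clock: 27.17
position: [0.5237, -0.0699, 0.0684]
tcp_rot: [0.707, -0.031, 0.031, -0.706]
ft_force: [-1.9, -13.3, 2.1]
grip_width: 0.0198
```

Request:
apply_moves([
  [0,0,0,0,0,-0.3,0.213],
  [0,0,0,0,0,-0.2,0.213],
  [0,0,0,0,0,0,0.213],
  [0,0,0,0,0,0,0.213],
  [0,0,0,0,0,0,0.213],
])

```text
clock: 27.58
position: [0.5237, -0.0699, 0.0683]
tcp_rot: [0.707, -0.031, 0.031, -0.706]
ft_force: [-1.0, -7.3, 1.2]
grip_width: 0.0198
```

Run:
```python
from h import *
o=robot.get_obs();print(inguide(G,o["position"]),o["ft_torque"].round(3),o["ft_force"].round(2))
```

```text
[ 31.71522972 -52.22453482] [-1.352  0.161  0.085] [-0.98 -7.32  1.23]
```

Request:
apply_moves([
  [0,0,0,0,0,0,0.213],
  [0,0,0,0,0,0,0.213],
  [0,0,0,0,0,0,0.213],
  [0,0,0,0,0,0,0.213],
  [0,0,0,0,0,0,0.213],
])

```text
clock: 28.0
position: [0.5237, -0.0699, 0.0683]
tcp_rot: [0.707, -0.031, 0.031, -0.706]
ft_force: [-1.5, -7.8, 1.8]
grip_width: 0.02
```

Request:
apply_moves([
  [0,0,0,0,0,0,0.213],
  [0,0,0,0,0,0,0.213],
  [0,0,0,0,0,0,0.213],
  [0,0,0,0,0,0,0.213],
  [0,0,0,0,0,0,0.213],
])

```text
clock: 28.42
position: [0.5237, -0.0699, 0.0683]
tcp_rot: [0.707, -0.031, 0.031, -0.706]
ft_force: [-1.1, -7.5, 2.6]
grip_width: 0.0198
```

Run:
```python
from h import *
c=calibration("wrist"); im=get_image("wrist"); np.savez("w6.npz",im=im,W=c["world_from_camera"],K=c["mtx"])
# cake mask: brownish pixels on its fence-side edge; fit edge in world at z=75
hsv=cv2.cvtColor(im,cv2.COLOR_RGB2HSV); m=(hsv[...,1]>120)&(hsv[...,0]<20)
for r in range(5,225,20):
    row=m[r]; cols=np.where(row[200:330])[0]+200; print(r,cols.min(),cols.max(), end=' | ')
print(); print(im[100,300:330].tolist())
```

```text
5 208 312 | 25 207 313 | 45 207 313 | 65 207 314 | 85 207 314 | 105 207 314 | 125 207 314 | 145 208 313 | 165 208 312 | 185 209 311 | 205 210 310 | 
[[100, 56, 26], [98, 54, 28], [96, 51, 26], [95, 53, 24], [92, 51, 26], [89, 46, 21], [87, 48, 23], [91, 53, 30], [83, 48, 22], [82, 43, 21], [79, 42, 25], [80, 49, 29], [72, 43, 25], [66, 38, 18], [81, 55, 35], [84, 75, 65], [82, 78, 73], [83, 79, 78], [82, 78, 74], [80, 78, 76], [81, 76, 72], [80, 77, 75], [81, 75, 72], [80, 77, 75], [84, 79, 76], [79, 75, 73], [80, 76, 72], [82, 78, 75], [81, 81, 77], [78, 75, 72]]
```

Request:
apply_moves([
  [0,0,0,0,0,-0.4,0.213],
  [0,0,0,0,0,-0.6,0.213],
  [0,0,0,0,0,-3,0.213],
  [0,0,0,0,0,-8,0.213],
  [0,0,0,0,-30,0,0.213],
])

```text
clock: 28.88
position: [0.5203, -0.0819, 0.0942]
tcp_rot: [-0.706, 0.033, -0.028, 0.707]
ft_force: [-0.4, -0.0, -0.2]
grip_width: 0.0201
```

Request:
apply_moves([
  [0,0,0,0,-36,0,0.3],
  [0,0,0,0,-36,0,0.45],
  [0,0,0,0,-30,0,0.45],
  [0,0.1208,0,0,0,0,0.45],
  [0,0.1208,0,0,0,0,0.45],
])

```text
clock: 29.3
position: [0.5232, -0.0819, 0.2023]
tcp_rot: [-0.697, 0.116, -0.119, 0.697]
ft_force: [-1.0, 0.1, -0.8]
grip_width: 0.0421
```

Run:
```python
from h import *
o=robot.get_obs();print(inguide(G,o["position"]),o["ft_force"].round(2))
plan([0,0,0],down(-.086,-np.pi/2))
d=np.load("w6.npz")
def unproj(uv,z):
    K=d["K"];v=np.array(uv,float)-K[:2,2]; r=np.hypot(*v); th=r/K[0,0]; c=np.r_[np.sin(th)*v/r,np.cos(th)]; W=d["W"]; q=W[:3,:3]@c; return W[:3,3]+q*(z-W[2,3])/q[2]
g=G.copy(); g[2]=-.0865
for r,l,R_ in ((5,208,312),(45,207,313),(85,207,314),(125,207,314),(165,208,312),(205,210,310)):
    print(r,inguide(g,unproj((l-.5,r),.072)).round(1),inguide(g,unproj((R_+.5,r),.072)).round(1))
```

```text
[ 32.30375164 -64.18791176] [-1.05  0.08 -0.75]
pos [ 0.5232 -0.0819  0.2023] shift mm [-521.9  200.4  -93.9] turn [-0.0028  1.3235  0.0025] clock 29.3 F [-1.05  0.08 -0.75]
5 [ 6.7 82.2] [61.3 82.6]
45 [ 6.7 59.3] [61.2 59.5]
85 [ 6.8 37.9] [61.6 38.1]
125 [ 6.7 17.2] [61.7 17.3]
165 [ 6.8 -3.5] [61.2 -3.4]
205 [  7.1 -24.9] [ 61. -25.]
```

Request:
apply_moves([
  [0,0.1203,0,0,0,0,0.45],
  [0,0.1203,0,0,0,0,0.45],
  [0,0.1203,0,0,0,0,0.45],
  [0,0.1203,0,0,0,0,0.45],
  [0,0.1203,0,0,0,0,0.45],
])

```text
clock: 29.72
position: [0.5226, -0.0818, 0.2002]
tcp_rot: [-0.631, 0.319, -0.319, 0.631]
ft_force: [0.6, 0.4, -0.0]
grip_width: 0.0423
```

Request:
apply_moves([
  [0,0.1203,0,0,0,0,0.45],
  [0,0.1203,0,0,0,0,0.45],
  [0,0.1203,0,0,0,0,0.45],
  [0,0.1203,0,0,0,0,0.45],
  [0,0.1203,0,0,0,0,0.45],
])

```text
clock: 30.13
position: [0.5226, -0.0818, 0.2002]
tcp_rot: [-0.508, 0.492, -0.491, 0.508]
ft_force: [-0.0, 0.1, 0.2]
grip_width: 0.0422
```

Request:
apply_moves([
  [0,0.12,0,0,0,0,0.45],
  [0,0,0,-38,0,-3,0.45],
  [0,0,0,-38,0,-3,0.45],
  [0,0,0,-38,0,-3,0.45],
  [0,0,0,-38,0,-3,0.45],
])

```text
clock: 30.55
position: [0.5227, 0.0722, 0.2003]
tcp_rot: [-0.479, 0.52, -0.52, 0.479]
ft_force: [0.0, -1.0, 0.2]
grip_width: 0.0424
```

Request:
apply_moves([
  [0,0,0,-30,0,0,0.45],
  [0,0,0,-10,0,0,0.45],
  [0,0,0,0,20,0,0.45],
  [0,0,0,0,0,0,0.45],
  [0,0,0,0,0,0,0.45],
])

```text
clock: 30.97
position: [0.5258, 0.1102, 0.1798]
tcp_rot: [-0.48, 0.52, -0.519, 0.479]
ft_force: [0.0, -0.5, -0.2]
grip_width: 0.0423
```

Run:
```python
from h import *
o=robot.get_obs();print(inguide(G,o["position"]),o["grip_width"])
k=put(G,[20,131.6,122])[0]; plan(k,down(-.0865,-np.pi/2))
```

```text
[ 18.54568111 127.42724095] 0.042284471500672834
pos [0.5258 0.1102 0.1798] shift mm [-4.2 57.8  1.6] turn [0.0021 0.0058 0.0005] clock 30.97 F [ 0.   -0.48 -0.18]
```

Request:
apply_moves([
  [0,0.006,0,-4.2,0,1.5,0.45],
  [0,0,0,0,25,0,0.45],
  [0,0,0,0,25,0,0.45],
  [0,0,0,0,8,0,0.45],
  [0,0,0,0,0,0,0.4],
], squeeze=16)

```text
clock: 31.38
position: [0.5275, 0.1145, 0.1213]
tcp_rot: [-0.479, 0.522, -0.521, 0.477]
ft_force: [0.0, -0.4, -0.2]
grip_width: 0.039
```

Run:
```python
from h import *
o=robot.get_obs();print(inguide(G,o["position"]),o["grip_width"])
k=put(G,[20,131.6,121])[0]; plan(k,down(-.0865,-np.pi/2))
```

```text
[ 19.89573703 131.8818637 ] 0.03899065717083909
pos [0.5275 0.1145 0.1213] shift mm [0.3 0.3 0.1] turn [ 0.0027 -0.0007  0.0006] clock 31.38 F [ 0.05 -0.41 -0.22]
```

Request:
apply_moves([
  [0,0,0,0.2,0,0,0.3],
  [0,0,0,0,0,0,0.2],
  [0,0,0,0,0,0,0.1],
  [0,0,0,0,0,0,0.1],
  [0,0,0,0,0,0,0.1],
])

```text
clock: 31.8
position: [0.5286, 0.1147, 0.1237]
tcp_rot: [0.477, -0.521, 0.522, -0.479]
ft_force: [-1.4, -0.8, 8.1]
grip_width: 0.0196
```

Run:
```python
from h import *
o=robot.get_obs();print(inguide(G,o["position"]),o["grip_width"],o["ft_force"])
a=np.linspace(0,1.75,21); X=-74*np.cos(a)+20*np.sin(a); Z=74*np.sin(a)+20*np.cos(a)
print(np.c_[-np.diff(Z),np.diff(X)].round(1).tolist())
```

```text
[ 20.92560703 132.17908664] 0.019621785468765106 [-1.42026014 -0.79032699  8.09332491]
[[-6.4, 2.0], [-6.2, 2.6], [-5.9, 3.1], [-5.6, 3.6], [-5.3, 4.1], [-4.9, 4.5], [-4.5, 5.0], [-4.1, 5.3], [-3.6, 5.7], [-3.1, 6.0], [-2.5, 6.2], [-2.0, 6.4], [-1.4, 6.6], [-0.8, 6.7], [-0.3, 6.7], [0.3, 6.7], [0.9, 6.6], [1.5, 6.5], [2.1, 6.4], [2.6, 6.2]]
```

Request:
apply_moves([
  [0,0,0,0,-5,1.5,0.1],
  [0,0,0,0,-6.4,2.2,0.1],
  [0,0,0,0,-6,3,0.1],
  [0,0,0,0,-5.6,3.6,0.1],
  [0,0,0,0,-5.3,4.1,0.1],
])

```text
clock: 32.22
position: [0.5423, 0.1135, 0.1512]
tcp_rot: [-0.478, 0.521, -0.521, 0.478]
ft_force: [-2.2, -0.2, -4.8]
grip_width: 0.0199
```

Request:
apply_moves([
  [0,0,0,0,-4.9,4.5,0.1],
  [0,0,0,0,-4.5,5,0.1],
  [0,0,0,0,-4.1,5.3,0.1],
  [0,0,0,0,-3.6,5.7,0.1],
  [0,0,0,0,-3.1,6,0.1],
])

```text
clock: 32.63
position: [0.5692, 0.1112, 0.1713]
tcp_rot: [-0.478, 0.521, -0.521, 0.478]
ft_force: [-5.2, -0.6, -2.3]
grip_width: 0.0197
```

Request:
apply_moves([
  [0,0,0,0,-2.5,6.2,0.1],
  [0,0,0,0,-2,6.4,0.1],
  [0,0,0,0,-1.4,6.6,0.1],
  [0,0,0,0,-0.8,6.7,0.1],
  [0,0,0,0,-0.3,6.7,0.1],
])

```text
clock: 33.05
position: [0.6022, 0.1084, 0.179]
tcp_rot: [0.478, -0.521, 0.521, -0.478]
ft_force: [-5.1, 0.5, 3.5]
grip_width: 0.0198
```

Request:
apply_moves([
  [0,0,0,0,0.3,6.7,0.1],
  [0,0,0,0,0.9,6.6,0.1],
  [0,0,0,0,1.5,6.5,0.1],
  [0,0,0,0,2,6,0.1],
  [0,0,0,0,0,0,0.1],
])

```text
clock: 33.47
position: [0.6293, 0.1061, 0.175]
tcp_rot: [0.476, -0.52, 0.522, -0.479]
ft_force: [3.0, -0.8, 7.9]
grip_width: 0.0196
```

Run:
```python
from h import *
o=robot.get_obs();print(inguide(G,o["position"]),o["position"],o["grip_width"],o["ft_force"])
for a in (1.57,1.65,1.7,1.75): print(a,94-74*np.cos(a)+20*np.sin(a),96+74*np.sin(a)+20*np.cos(a))
```

```text
[121.98868898 132.11262716] [0.62926433 0.1060791  0.17497701] 0.019553869370479742 [ 3.00644568 -0.76504258  7.89041723]
1.57 113.94106548204243 170.0159030711704
1.65 119.79224634077669 168.1855943294553
1.7 123.3677887869182 166.80630608757215
1.75 126.86992705554115 165.25003895568148
```

Request:
apply_moves([
  [0,0,0,0,0,4,0.1],
  [0,0,0,0,0.5,3,0.1],
  [0,0,0,0,0,0,0.1],
  [0,0,0,0,0,0,0.4],
  [0,0,0,0,0,0,0.45],
])

```text
clock: 33.88
position: [0.6341, 0.1057, 0.1725]
tcp_rot: [0.478, -0.521, 0.521, -0.478]
ft_force: [0.3, 0.0, -0.6]
grip_width: 0.0298
```

Request:
apply_moves([
  [0,0,0,0,0,0,0.45],
  [0,0,0,0,-20,0,0.45],
  [0,0,0,0,-35,0,0.45],
  [0,0,0,0,-35,0,0.45],
  [0,0,0,0,-35,-35,0.45],
])

```text
clock: 34.3
position: [0.6063, 0.1076, 0.293]
tcp_rot: [0.478, -0.521, 0.521, -0.478]
ft_force: [0.5, 0.3, -0.4]
grip_width: 0.0423
```

Request:
apply_moves([
  [0,0,0,36,0,-20,0.45],
  [0,0,0,36,0,-20,0.45],
  [0,0,0,36,0,-20,0.45],
  [0,0,0,36,0,-20,0.45],
  [0,0,0,0,0,0,0.45],
])

```text
clock: 34.72
position: [0.5097, -0.0324, 0.2927]
tcp_rot: [0.477, -0.522, 0.522, -0.477]
ft_force: [0.7, -0.4, 0.4]
grip_width: 0.0424
```

Run:
```python
from h import *
o=robot.get_obs();print(inguide(G,o["position"]),o["position"],o["clock"])
c=calibration("wrist"); im=get_image("wrist"); np.savez("w7.npz",im=im,W=c["world_from_camera"],K=c["mtx"])
d=np.load("w7.npz"); print(big(wproj(d,put(G,[[2,-44,75],[60,-44,75],[60,126,75],[2,126,75],[94+20,131,170]]))).round())
cv2.imwrite("pics/w7.png",cv2.resize(im[:,:,::-1],(800,600),interpolation=cv2.INTER_CUBIC))
```

```text
[ 14.65362288 -16.02848027] [ 0.50973994 -0.03241467  0.29270555] 34.7167
[[436. 295.]
 [436. 224.]
 [232. 229.]
 [236. 296.]
 [171. 159.]]
```

View pics/w7.png

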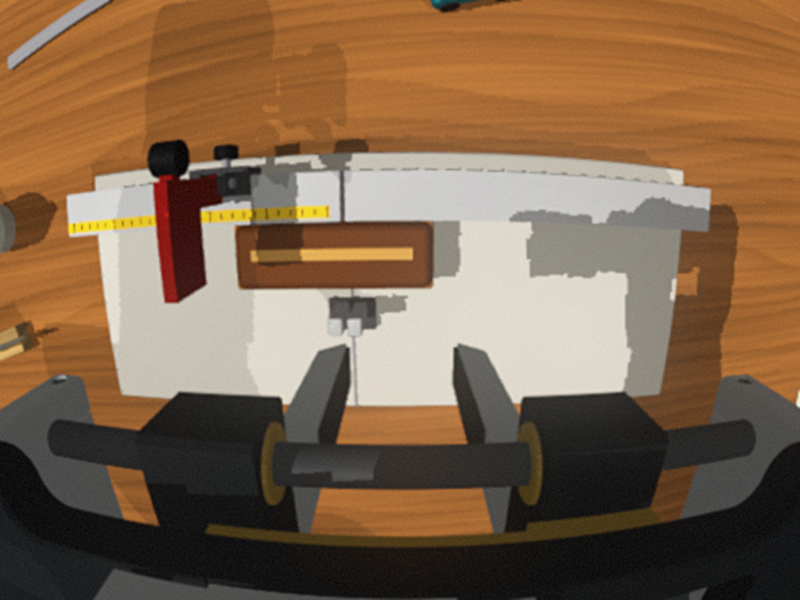

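The cake lies flush along the fence at (237..433, 222..288), within a few pixels of prediction. The leaf stands past upright with its knob at (168,158), and the tool is clear. Handing in.

```bash
python3 -c "
from rig import robot; print(robot.hand_in())"
```

```text
the job is handed in; nothing more can be done
None
```

The loaf cake is gauged in the guide, with the stop flipped back up and the arm clear. I handed the job in at about 35 s of the 72 s; no verdict was given.

- **Stop down:** I flipped it down by the knob, then pressed from above to 23 N until it no longer moved. The knob height matched the fully-down position.
- **Cake to the fence:** I pushed it square against the fence at about 6 N, then slid it along the fence up to the stop.
- **Seating:** It touched the stop at about 13 N, under the 18 N marking limit. I eased off and held 7.3 to 7.8 N for about 0.8 s.
- **Stop up:** I backed the fingers off the cake, then flipped the leaf up to about 1.7 rad, past upright.

**Last checks:** The final wrist picture shows the cake flush along the fence at the gauged place and the leaf past upright. While it was still held against the stop, its edges measured parallel to the fence within about 0.3 mm over 107 mm. I never touched the bystanders. The only step that needed redoing was the first flip down: I could not tell from the grip force that the leaf was fully down, hence the press from above.

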